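# Hold down the tripped outlet's recessed reset button with the pin

## Robot

A 6-joint arm with a two-finger parallel gripper is mounted at the origin on the work surface. World frame = base frame: x ahead of the robot, y to its left, z up, the work surface at z = 0. Lengths are in m, angles in degrees, forces in N, time in s.
With the tool pointing down it reaches from about 0.4 to 0.825 m from the base axis. Payload 7 kg.
Tool frame: the origin (TCP) lies on the mounting face of the last link; the fingertips stand 178 mm ahead of it and the grasp point (between the pads) lies 159 mm ahead of it; z points along the fingers, y is the direction in which the jaws open and shut (so a half turn about z gives the same grasp; the last joint's range is limited). The gripper opens to 88 mm and grips with 3 to 60 N. Pads are 19 mm wide; open, the fingers measure 130 mm over their backs; the gripper's body (78 mm by 193 mm) begins 47 mm behind the grasp point.
Start: joints at [-59.066, 20.546, 0.682, 0, -70.136, -16.507], TCP at [0.168, -0.654, 0.405] pointing down, gripper open.
Joint ranges: [-176.03, 176.03], [-82.01, 121.73], [-58.28, 71.71], [-173.87, 95.51], [-174.79, -0.11], [-173.66, 173.66]. Speed limits (degrees/s): [136.94, 136.94, 172.46, 180, 180, 180].

## Interface

Orientations are given as [roll, pitch, yaw] about the fixed x, y, z axes, in that order (R = Rz(yaw) Ry(pitch) Rx(roll)).
In Python, from plant import r gives the robot as it stands. The module is installed in compiled form; this text tells all that it offers.
- The arm moves only by the tool carry_out, never from a script. Its argument "plan" is a list of rows, each a list of 3 entries, a list of its own where there are three numbers: the shift along the tool's x, y, z in m, then the turn, a rotation vector about the tool's x, y, z in degrees, then the closure in counts, from 0 (fully open) to 255 (shut). In form: [[[x, y, z], [ax, ay, az], hand], ...]. A call has 1 to 12 rows; each row shifts and turns the commanded pose from where the row before left it, along the tool's axes as they then stand; what a row does not reach is not made up. A row lasts 1/12 s, in which the tool goes at most 41.7 mm and 7.16 degrees, less where a joint would pass 70% of its speed; a pose out of reach is approached as far as the arm can. A call is refused whole if a number of a shift passes 0.0417 or a number of a turn 7.16, either way. A call with a gripper value outside its range is refused whole. The fingers move at their own pace and stop on an object; "grip_force" is the grip in N (left out, the last holds). Time passes only in rows, so rows that do not move let the fingers close. It gives the time, the measured TCP pose, the force and the opening at its end, in the units of the state.
- r.get_state(): the state, without advancing time (a new reading comes with each control period).
- r.capture(name): name is "scene" or "side" or "wrist"; returns the picture (384x512x3 uint8, red, green, blue); there is no depth.
- r.get_calibration(name): a dict with "K" (3x3 intrinsics, pixels), "D" ([k1, k2, p1, p2, k3] as OpenCV has them; the pictures are not rectified), "rvec" (rotation vector, rad) and "tvec" (3), from world to camera coordinates, as OpenCV has them. Camera axes: x right, y down, z forward; pixel columns grow to the right and rows downward; lengths in m; the calibration is good to about 2 mm. A picture is of the moment at which its call begins: read the wrist's pose just before it. get_calibration takes no time and is no camera call; for the wrist camera it gives the pose at the moment of the call.
- r.close_job(): hands the job in, once; it reports no verdict.
The state is a dict: "time_s": time; "joints": joint angles; "qd": joint speeds; "joint_torque": joint torques, N m; "tcp_pos": TCP position; "eef_rot": TCP orientation; "contact_force": force on the tool from outside, world axes, zero at the start; "moment": the same for the moment, N m; "gripper_width": finger opening in m.
Only numpy, scipy, OpenCV 4.12 (cv2) and the standard library are available. Lean on these libraries where they do the work, as an engineer would, in place of code of your own. Each camera call takes 0.05 s, during which the arm holds its last target. There are 200 camera calls.

## Task

One of the three outlets of the white power console has tripped: its lamp is red, the others are green. Take the blue-handled steel pin out of its wooden stand, reach its point down through the reset hole beside the red lamp and press the recessed button fully down; finish while still gripping the pin and holding the button down. Do not press the other two buttons, and leave the brush, the bowl, the bottles and the jars where they are.

Things in the scene. Friction and masses are not known exactly. Their poses are not given: they have to be found in the camera images.
- console: white power console, a fixed level box 120 (x) by 270 (y) by 65 mm high; origin at the centre of its underside. Three vertical reset holes, 16 mm in diameter, in its top in a row along its own y, 80 mm apart, 20 mm to the -x side of its middle; an orange button lies 25 mm down in each. Each hole has its lamp 50 mm from it, on its own +x side
- hole_a (a point): centre of the mouth of reset hole a, on the console's top face, 65 mm above the table (at own x -20, y +80 mm on the console)
- hole_b (a point): centre of the mouth of reset hole b, on the console's top face, 65 mm above the table (at own x -20, y 0 mm on the console)
- hole_c (a point): centre of the mouth of reset hole c, on the console's top face, 65 mm above the table (at own x -20, y -80 mm on the console)
- reset_a (a joint): the orange reset button in hole a, 13 mm in diameter, its flat top 25 mm below the mouth when up. Value: how far it is pressed down, 0 (up) to 0.008 m (fully down, a hard stop). A spring pushes back with 1.6 N at first, 4.8 N fully down
- reset_b (a joint): the orange reset button in hole b, 13 mm in diameter, its flat top 25 mm below the mouth when up. Value: how far it is pressed down, 0 (up) to 0.008 m (fully down, a hard stop). A spring pushes back with 1.6 N at first, 4.8 N fully down
- reset_c (a joint): the orange reset button in hole c, 13 mm in diameter, its flat top 25 mm below the mouth when up. Value: how far it is pressed down, 0 (up) to 0.008 m (fully down, a hard stop). A spring pushes back with 1.6 N at first, 4.8 N fully down
- lamp_red: the one red lamp, a fixed dome 18 mm in diameter and 8 mm high on the console's top, 50 mm from the hole of the tripped outlet and over 90 mm from the other holes; origin at the centre of its underside
- lamp_green_1: a green lamp of the same form, beside the hole of a healthy outlet
- lamp_green_2: the other green lamp
- stand: fixed wooden block 70 (x) by 150 (y) by 65 mm high; origin at the centre of its underside. Two vertical slots, 11 mm in diameter, at own y +45 and -45 mm; the pin stands in one and the brush in the other
- pin: loose tool, about 60 g, upright in a slot: steel pin 7 mm thick (last 6 mm: 5.6 mm), 55 mm long; then a square collar 24 mm wide, 6 mm thick, resting on the stand's top; then a blue handle 18 by 18 mm square, 61 to 155 mm from the point. Origin at the point, own z up the handle, x and y square to its flats (at the start as the stand's). At the start the point is 10 mm and the handle's top 165 mm above the table
- pin_tip (a point): the pin's point, the same place as the pin's origin
- brush: loose black tint brush standing in the other slot, 90 mm from the pin, with a pale bristle head 46 mm wide along its own x and 13 mm thick; top 165 mm above the table. Origin at its lower end, own z up. To be left alone
- bowl: loose black mixing bowl, 124 mm across and 60 mm high, on a grey scale; origin at the centre of its underside
- corked_1: loose corked glass bottle with a white label, 72 mm across, 200 mm high; origin at the centre of its underside
- corked_2: loose corked glass bottle with a blue label, 72 mm across, 200 mm high; origin at the centre of its underside
- developer: loose white bottle with a green label, 66 mm across, 190 mm high; origin at the centre of its underside
- dye_jar: loose amber jar, 52 mm across, 60 mm high; origin at the centre of its underside
- cream_jar: loose orange jar with a white cap, 60 mm across, 55 mm high; origin at the centre of its underside
Not all that is in view belongs to the job. Of the things that look like the pin, the smaller one is meant. Several things have the shape of the stand; the one meant has the colours described above.

How it is judged:
By the outcome, as a careful person would: the job done as asked, in the order asked, and still so for the second after the job is handed in, while the arm keeps its last pose, push and grip.
It also fails if it takes over 40 s, if anything falls off the work surface, if the arm or the gripper's body presses on something with over 40 N, if the wrist force passes 120 N, or if a joint passes its speed limit or range.

## Working session

There is one attempt and no reset: what is moved stays moved. The work goes in short steps, Python scripts to look and compute and a tool call to move; the robot and the scene stay as the last step left them, time stands still between calls to the robot, and variables do not carry over. Pictures are saved under pics/ and viewed, about 8 in all and at most 12, crops included, and the job is handed in when it is done.

Besides the shell and the picture viewer there is one more tool, called in YAML: its name, and indented under it one key for each argument. carry_out: Moves the arm, as the interface text tells. Its arguments: {"type":"object","properties":{"plan":{"type":"array","items":{"type":"array"}},"grip_force":{"type":"number"}},"required":["plan"]}

```bash
mkdir -p pics
python3 - <<'E'
from plant import r
import cv2
print(r.get_state())
for n in("scene","side","wrist"):
    c=r.get_calibration(n);print(n,c)
    cv2.imwrite(f"pics/{n}0.png",r.capture(n)[:,:,::-1])
E
```

```text
{'time_s': 0.0, 'joints': array([-5.90666313e+01,  2.05914832e+01,  6.35497484e-01, -2.02612536e-02,
       -7.01338847e+01, -1.65059915e+01]), 'qd': array([ 0.02065385,  0.03128155,  0.00360691,  0.03649735, -0.03910256,
       -0.05822118]), 'joint_torque': array([ 5.15685842e-04, -5.82707334e+01,  2.93053633e+01,  6.99657887e+00,
        6.85199499e-03, -1.77102997e-04]), 'tcp_pos': array([ 0.16812752, -0.65354238,  0.40373454]), 'eef_rot': array([ 1.79908421e+02, -7.27406978e-03, -1.65579517e+02]), 'contact_force': array([ 0.42641428, -0.7430809 , -0.25254184]), 'moment': array([-0.01909226,  0.01265425, -0.01704213]), 'gripper_width': 0.08752037485577573}
scene {'K': array([[450.69007599,   0.        , 252.6599713 ],
       [  0.        , 450.69007599, 192.0018753 ],
       [  0.        ,   0.        ,   1.        ]]), 'D': array([0.01510802, 0.        , 0.        , 0.        , 0.        ]), 'rvec': array([ 1.30579603,  2.3328337 , -0.87714458]), 'tvec': array([ 0.25158884, -0.32021554,  2.02133153])}
side {'K': array([[414.05237758,   0.        , 260.40038599],
       [  0.        , 414.05237758, 193.07520728],
       [  0.        ,   0.        ,   1.        ]]), 'D': array([-0.04618204,  0.        ,  0.        ,  0.        ,  0.        ]), 'rvec': array([ 0.97782558, -2.21090062,  1.29904558]), 'tvec': array([0.41181468, 0.24681921, 0.99317135])}
wrist {'K': array([[326.48005239,   0.        , 256.56235243],
       [  0.        , 326.48005239, 194.13764141],
       [  0.        ,   0.        ,   1.        ]]), 'D': array([-0.08763969,  0.        ,  0.        ,  0.        ,  0.        ]), 'rvec': array([-1.8025552 , -2.3244518 , -0.34671406]), 'tvec': array([ 0.67354384, -0.03713094,  0.39027967])}
```

View pics/scene0.png

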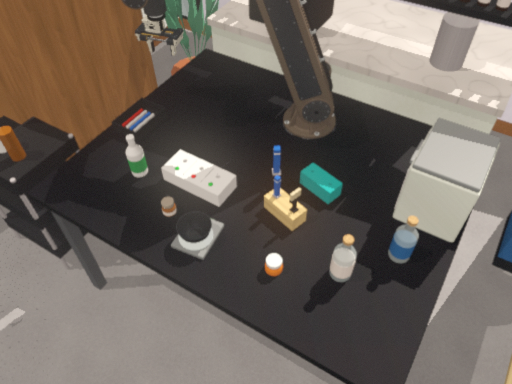

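View pics/side0.png

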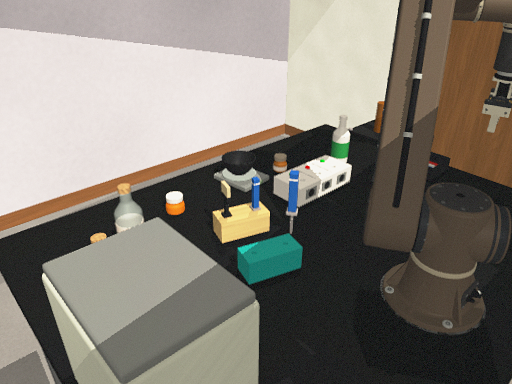

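Scene: the wooden stand is at about (285,208) with the pin at (278,185). A larger look-alike stands behind it at (277,160), and the console is at (198,177). I'll enlarge both views.

Run:
```python
import cv2,numpy as np
a=cv2.imread("pics/scene0.png")[135:245,150:350];b=cv2.imread("pics/side0.png")[140:290,200:360]
a=cv2.resize(a,(800,440),interpolation=cv2.INTER_CUBIC);cv2.imwrite("pics/cs.png",a)
cv2.imwrite("pics/cd.png",cv2.resize(b,(640,600),interpolation=cv2.INTER_CUBIC))
```

```text
(no output)
```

View pics/cs.png

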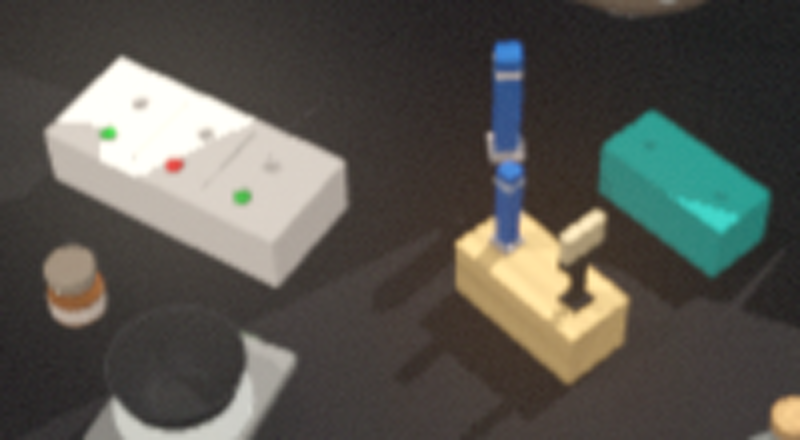

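View pics/cd.png

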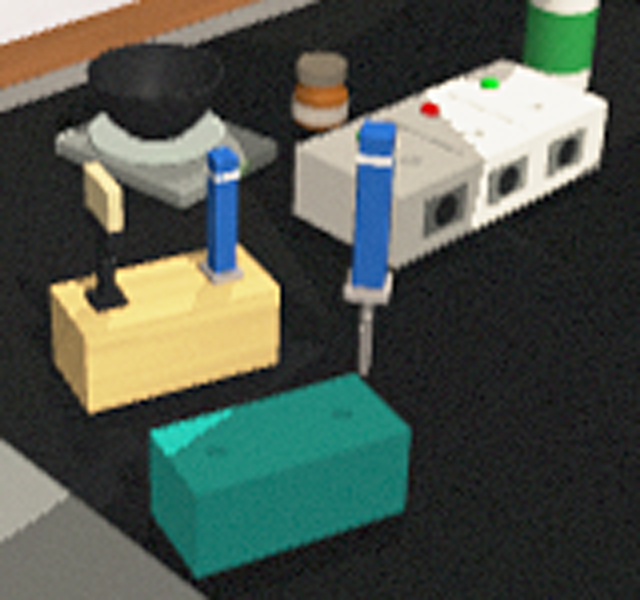

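The red lamp is the middle one at crop (175,165), so hole b. The pin is in the wooden stand, with its top at crop (509,170). Next I'll fit the positions.

```bash
cat > h.py <<'E'
import numpy as np,cv2
from scipy.optimize import least_squares
def ray(c,uv):
    R=cv2.Rodrigues(c["rvec"])[0];o=-R.T@c["tvec"]
    p=cv2.undistortPoints(np.array([[uv]],float),c["K"],c["D"])[0,0]
    d=R.T@np.r_[p,1];return o,d/np.linalg.norm(d)
def onz(c,uv,z):
    o,d=ray(c,uv);return o+d*(z-o[2])/d[2]
def tri(rs):
    A=sum(np.eye(3)-np.outer(d,d) for o,d in rs);b=sum((np.eye(3)-np.outer(d,d))@o for o,d in rs);return np.linalg.solve(A,b)
def proj(c,P): return cv2.projectPoints(np.array(P,float),c["rvec"],c["tvec"],c["K"],c["D"])[0][:,0]
E
python3 - <<'E'
from h import *
from plant import r
S=r.get_calibration("scene");D=r.get_calibration("side")
cs=lambda u,v:(150+(u-1.5)/4,135+(v-1.5)/4)
cd=lambda u,v:(200+(u-1.5)/4,140+(v-1.5)/4)
for nm,z,ps,pd in [("console",.065,[(122,57),(47,130),(277,245),(345,163)],[(297,150),(390,215),(605,98),(508,62)]),
 ("lamps g r g",.069,[(108,133),(175,165),(242,197)],[(490,83),(430,108)]),("holes",.065,[(140,103),(206,134),(272,166)],[(538,107)]),
 ("stand",.065,[(457,240),(515,207),(628,300),(570,347)],[(52,287),(93,325),(280,290),(243,247)])]:
    print(nm);[print(" sc",onz(S,cs(*p),z).round(3)) for p in ps];[print(" sd",onz(D,cd(*p),z).round(3)) for p in pd]
for nm,a,b in [("pin top",(510,168),(224,154)),("pin collar",(508,242),(222,272)),("big top",(509,48),(377,128)),("big collar",(506,150),(368,288)),("brush top",(583,235),(103,195))]:
    R=[ray(S,cs(*a)),ray(D,cd(*b))];P=tri(R);print(nm,P.round(3),[np.linalg.norm(np.cross(P-o,d)).round(4) for o,d in R])
E
```

```text
console
 sc [ 0.492 -0.334  0.065]
 sc [ 0.611 -0.334  0.065]
 sc [ 0.616 -0.058  0.065]
 sc [ 0.498 -0.061  0.065]
 sd [ 0.607 -0.06   0.065]
 sd [ 0.48  -0.037  0.065]
 sd [ 0.498 -0.339  0.065]
 sd [ 0.606 -0.334  0.065]
lamps g r g
 sc [ 0.586 -0.277  0.069]
 sc [ 0.587 -0.196  0.069]
 sc [ 0.587 -0.118  0.069]
 sd [ 0.581 -0.279  0.069]
 sd [ 0.583 -0.198  0.069]
holes
 sc [ 0.535 -0.279  0.065]
 sc [ 0.536 -0.198  0.065]
 sc [ 0.537 -0.119  0.065]
 sd [ 0.526 -0.279  0.065]
stand
 sc [0.526 0.08  0.065]
 sc [0.463 0.105 0.065]
 sc [0.507 0.246 0.065]
 sc [0.58  0.227 0.065]
 sd [0.57  0.223 0.065]
 sd [0.511 0.232 0.065]
 sd [0.458 0.103 0.065]
 sd [0.52  0.081 0.065]
pin top [0.502 0.119 0.163] [np.float64(0.0007), np.float64(0.0007)]
pin collar [0.503 0.12  0.065] [np.float64(0.0014), np.float64(0.0014)]
big top [0.408 0.064 0.202] [np.float64(0.001), np.float64(0.001)]
big collar [0.409 0.064 0.072] [np.float64(0.0012), np.float64(0.0012)]
brush top [0.528 0.206 0.151] [np.float64(0.0004), np.float64(0.0004)]
```

View pics/wrist0.png

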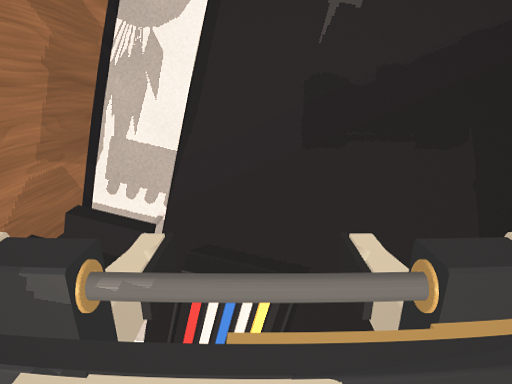

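Wrist view: it sees only the table edge and the fingers, with nothing blocking. All the fits agree with the given sizes:
- Hole b is at about (0.536, -0.198).
- The pin is at (0.502, 0.119), with the stand's yaw about -19°.
- The big look-alike is at (0.41, 0.064).

I'll grip along the stand's x, which means tool yaw -109°.

carry_out:
  plan:
    - [[0, 0, 0], [0, 0, -7.1], 0]
    - [[0, 0, 0], [0, 0, -7.1], 0]
    - [[0, 0, 0], [0, 0, -7.1], 0]
    - [[0, 0, 0], [0, 0, -7.1], 0]
    - [[0, 0, 0], [0, 0, -7.1], 0]
    - [[0, 0, 0], [0, 0, -7.1], 0]
    - [[0, 0, 0], [0, 0, -7.1], 0]
    - [[0, 0, 0], [0, 0, -7.0], 0]
    - [[-0.035, -0.0027, 0], [0, 0, 0], 0]
    - [[-0.035, -0.0027, 0], [0, 0, 0], 0]
    - [[-0.035, -0.0027, 0], [0, 0, 0], 0]
    - [[-0.035, -0.0027, 0], [0, 0, 0], 0]

```text
time_s: 1.15
tcp_pos: [0.2238, -0.5234, 0.404]
eef_rot: [180.0, 0.0, -108.9]
contact_force: [1.1, 0.1, 0.7]
gripper_width: 0.0877
```

carry_out:
  plan:
    - [[-0.035, -0.0027, 0], [0, 0, 0], 0]
    - [[-0.035, -0.0027, 0], [0, 0, 0], 0]
    - [[-0.035, -0.0027, 0], [0, 0, 0], 0]
    - [[-0.035, -0.0027, 0], [0, 0, 0], 0]
    - [[-0.035, -0.0027, 0], [0, 0, 0], 0]
    - [[-0.035, -0.0027, 0], [0, 0, 0], 0]
    - [[-0.035, -0.0027, 0], [0, 0, 0], 0]
    - [[-0.035, -0.0027, 0], [0, 0, 0], 0]
    - [[-0.035, -0.0027, 0], [0, 0, 0], 0]
    - [[-0.035, -0.0027, 0], [0, 0, 0], 0]

```text
time_s: 1.98
tcp_pos: [0.3624, -0.2006, 0.4048]
eef_rot: [-180.0, 0.0, -108.9]
contact_force: [0.6, -0.5, -0.0]
gripper_width: 0.0878
```

Run:
```python
from plant import r
import cv2
s=r.get_state();print(s["time_s"],s["tcp_pos"],s["eef_rot"],s["joints"])
cv2.imwrite("pics/w1.png",r.capture("wrist")[:,:,::-1])
from h import *
c=r.get_calibration("wrist");import pickle;pickle.dump(c,open("w1.pkl","wb"))
print(proj(c,[[.502,.119,.165],[.502,.119,.071],[.536,-.198,.065]]))
```

```text
1.9833 [ 0.36240792 -0.20064467  0.40480571] [-1.79969035e+02  1.53866467e-02 -1.08879423e+02] [-1.39205747e+00 -5.18546043e+00 -2.98106696e+01 -5.90957632e-03
 -6.53406333e+01 -1.74849060e+01]
[[231.71296893 495.7074409 ]
 [236.17246173 422.77381457]
 [106.25478899 224.59826054]]
```

View pics/w1.png

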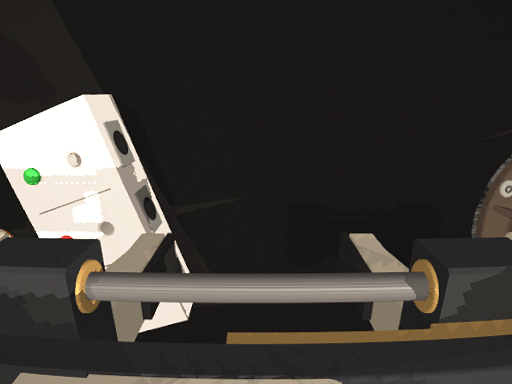

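Wrist view: hole b is at (106,229) where I predicted (106,225), the red lamp is at (66,240), and the bar hides what lies below row 270. I'll refine hole b and work out where the pin will be visible.

Run:
```python
from h import *
import pickle
c=pickle.load(open("w1.pkl","rb"))
print("hole b",onz(c,(106,229),.065),"lamp",onz(c,(66,240),.069), "hole c",onz(c,(74,159),.065))
t=np.array([.3624,-.2006,0]);tx=np.array([-.324,-.946,0])
for o in (0,.04,.08,.12,.16): print(o,proj(c,[t+o*tx+[0,0,z] for z in(.165,.071)]).round(0).tolist())
```

```text
hole b [ 0.53863539 -0.19346445  0.065     ] lamp [ 0.58599137 -0.19695185  0.069     ] hole c [ 0.53627463 -0.27395482  0.065     ]
0 [[259.0, 203.0], [258.0, 173.0]]
0.04 [[259.0, 147.0], [258.0, 132.0]]
0.08 [[259.0, 85.0], [259.0, 88.0]]
0.12 [[260.0, 19.0], [259.0, 42.0]]
0.16 [[260.0, -51.0], [259.0, -6.0]]
```

carry_out:
  plan:
    - [[-0.0348, -0.0028, 0], [0, 0, 0], 0]
    - [[-0.0348, -0.0028, 0], [0, 0, 0], 0]
    - [[-0.0348, -0.0028, 0], [0, 0, 0], 0]
    - [[-0.0348, -0.0028, 0], [0, 0, 0], 0]
    - [[-0.0348, -0.0028, 0], [0, 0, 0], 0]
    - [[-0.0348, -0.0028, 0], [0, 0, 0], 0]
    - [[-0.0348, -0.0028, 0], [0, 0, 0], 0]
    - [[-0.0348, -0.0028, 0], [0, 0, 0], 0]
    - [[-0.0348, -0.0028, 0], [0, 0, 0], 0]
    - [[-0.0348, -0.0028, 0], [0, 0, 0], 0]
    - [[0, 0, 0], [0, 0, 0], 0]
    - [[0, 0, 0], [0, 0, 0], 0]

```text
time_s: 3.03
tcp_pos: [0.5019, 0.1195, 0.4038]
eef_rot: [179.9, -0.1, -108.8]
contact_force: [-0.4, 0.1, 0.2]
gripper_width: 0.0879
```

Run:
```python
from plant import r
import cv2
s=r.get_state();print(s["time_s"],s["tcp_pos"],s["eef_rot"])
im=r.capture("wrist");cv2.imwrite("pics/w2.png",im[:,:,::-1])
from h import *
c=r.get_calibration("wrist");import pickle;pickle.dump(c,open("w2.pkl","wb"))
print(proj(c,[[.502,.119,.165],[.502,.119,.071]]))
```

```text
3.0333 [0.50189798 0.11948297 0.40381418] [ 1.79937873e+02 -7.18991295e-02 -1.08750489e+02]
[[256.11867248 210.69033212]
 [256.12536995 178.44544201]]
```

View pics/w2.png

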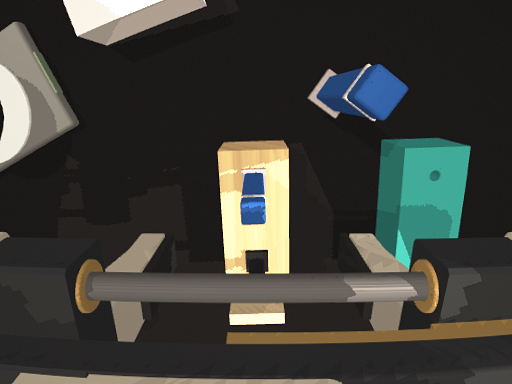

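The pin's top is at (254,211) and I predicted (256,211), so it is centred and the yaw is aligned with the stand. The path down is clear, so I'll descend and grip.

carry_out:
  plan:
    - [[0, -0.001, 0.0234], [0, 0, 0], 0]
    - [[0, 0, 0.0234], [0, 0, 0], 0]
    - [[0, 0, 0.0234], [0, 0, 0], 0]
    - [[0, 0, 0.0234], [0, 0, 0], 0]
    - [[0, 0, 0.0234], [0, 0, 0], 0]
    - [[0, 0, 0], [0, 0, 0], 0]
    - [[0, 0, 0], [0, 0, 0], 0]

```text
time_s: 3.67
tcp_pos: [0.502, 0.1166, 0.2874]
eef_rot: [179.9, -0.1, -108.9]
contact_force: [-0.3, -0.3, 0.9]
gripper_width: 0.0878
```

carry_out:
  plan:
    - [[0, 0, 0], [0, 0, 0], 255]
    - [[0, 0, 0], [0, 0, 0], 255]
    - [[0, 0, 0], [0, 0, 0], 255]
    - [[0, 0, 0], [0, 0, 0], 255]
    - [[0, 0, 0], [0, 0, 0], 255]
    - [[0, 0, 0], [0, 0, 0], 255]
    - [[0, 0, 0], [0, 0, 0], 255]
    - [[0, 0, 0], [0, 0, 0], 255]
    - [[0, 0, 0], [0, 0, 0], 255]
    - [[0, 0, 0], [0, 0, 0], 255]
    - [[0, 0, 0], [0, 0, 0], 255]
    - [[0, 0, 0], [0, 0, 0], 255]
  grip_force: 40

```text
time_s: 4.67
tcp_pos: [0.5024, 0.1177, 0.2876]
eef_rot: [180.0, -0.0, -108.9]
contact_force: [0.1, -0.1, -0.2]
gripper_width: 0.0179
```

carry_out:
  plan:
    - [[0, 0, -0.01], [0, 0, 0], 255]
    - [[0, 0, -0.02], [0, 0, 0], 255]
    - [[0, 0, -0.025], [0, 0, 0], 255]
    - [[0, 0, -0.03], [0, 0, 0], 255]
    - [[0, 0, -0.03], [0, 0, 0], 255]
    - [[0, 0, 0], [0, 0, 0], 255]

```text
time_s: 5.17
tcp_pos: [0.5037, 0.118, 0.4096]
eef_rot: [-179.6, 0.4, -108.8]
contact_force: [1.9, 1.0, 0.1]
gripper_width: 0.0176
```

carry_out:
  plan:
    - [[0.0284, -0.0135, 0], [0, 0, 0], 255]
    - [[0.0284, -0.0135, 0], [0, 0, 0], 255]
    - [[0.0284, -0.0135, 0], [0, 0, 0], 255]
    - [[0.0284, -0.0135, 0], [0, 0, 0], 255]
    - [[0.0284, -0.0135, 0], [0, 0, 0], 255]
    - [[0.0284, -0.0135, 0], [0, 0, 0], 255]
    - [[0.0284, -0.0135, 0], [0, 0, 0], 255]
    - [[0.0284, -0.0135, 0], [0, 0, 0], 255]
    - [[0.0284, -0.0135, 0], [0, 0, 0], 255]
    - [[0.0284, -0.0135, 0], [0, 0, 0], 255]
    - [[0, 0, 0], [0, 0, 0], 255]
    - [[0, 0, 0], [0, 0, 0], 255]

```text
time_s: 6.17
tcp_pos: [0.5381, -0.1963, 0.4026]
eef_rot: [180.0, -0.0, -109.0]
contact_force: [-0.6, 0.9, -1.8]
gripper_width: 0.0175
```

Run:
```python
from plant import r
import cv2,pickle
from h import *
s=r.get_state();print(s["time_s"],s["tcp_pos"],s["eef_rot"],s["contact_force"])
t=s["tcp_pos"]
ims={}
for n in("wrist","scene","side"):
    c=r.get_calibration(n);pickle.dump(c,open(n+"3.pkl","wb"));im=r.capture(n)[:,:,::-1].copy();cv2.imwrite(f"pics/{n}3.png",im);ims[n]=im
    print(n,proj(c,[[t[0],t[1],t[2]-.277],[t[0],t[1],t[2]-.216],[.538,-.195,.065]]).round(1).tolist())
a=cv2.resize(ims["scene"][120:210,150:250],(400,360),interpolation=cv2.INTER_CUBIC)
b=cv2.resize(ims["side"][120:210,270:370],(400,360),interpolation=cv2.INTER_CUBIC)
w=np.zeros((600,800,3),np.uint8);w[:240]=cv2.resize(ims["wrist"][90:270,106:406],(400,240)).repeat(1,0) if 0 else 0
w[:360,:400]=a;w[:360,400:]=b
w[360:,:400]=cv2.resize(ims["wrist"][90:270,106:406],(400,240),interpolation=cv2.INTER_CUBIC)
cv2.imwrite("pics/c3.png",w)
```

```text
6.1667 [ 0.53805894 -0.19628     0.40260149] [ 1.79961023e+02 -9.04407005e-03 -1.09044763e+02] [-0.56180763  0.92793823 -1.76341112]
wrist [[256.7, 193.9], [256.8, 221.4], [257.1, 177.5]]
scene [[199.4, 157.5], [197.7, 145.7], [201.3, 168.8]]
side [[317.7, 156.0], [319.2, 139.0], [316.1, 172.2]]
```

View pics/c3.png

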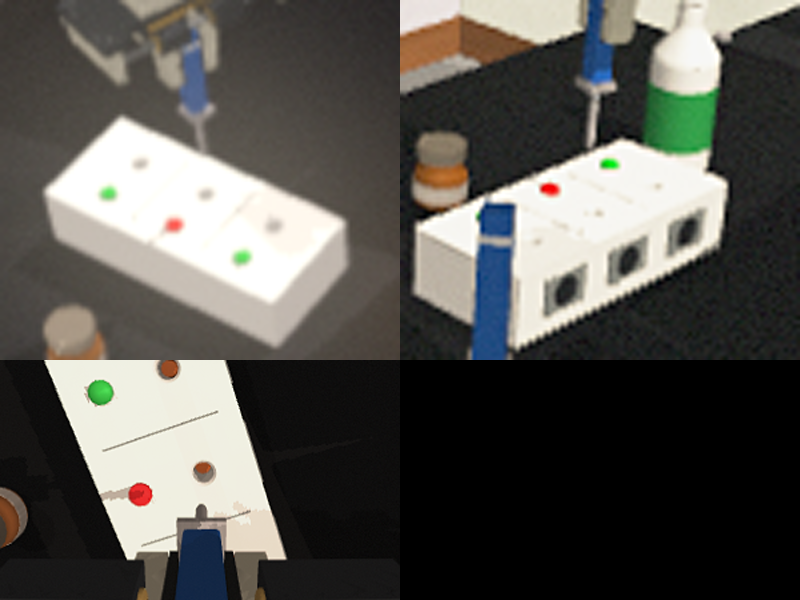

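The composite shows the pin held straight above hole b. Positions in it: tip at scene (204,150), side (590,147) and wrist (201,505); hole b at (206,194), (598,212) and (204,471). I'll solve for both from the three views.

Run:
```python
from h import *
import pickle
C={n:pickle.load(open(n+"3.pkl","rb")) for n in("wrist","scene","side")}
m=dict(scene=lambda u,v:(150+(u-1.5)/4,120+(v-1.5)/4),side=lambda u,v:(270+(u-400-1.5)/4,120+(v-1.5)/4),wrist=lambda u,v:(106+u*.75-.1,90+(v-360)*.75-.1))
P=dict(tip=dict(scene=(204,150),side=(590,147),wrist=(201,505)),hole=dict(scene=(206,194),side=(598,212),wrist=(204,471)),hc=dict(scene=(140,163),side=(658,186),wrist=(168,369)),ha=dict(scene=(274,225),side=(537,240)))
for k,d in P.items():
    px={n:np.array(m[n](*v)) for n,v in d.items()}
    X=tri([ray(C[n],p) for n,p in px.items()])
    print(k,X.round(4),{n:(proj(C[n],[X])[0]-p).round(1).tolist() for n,p in px.items()})
    if k!="tip": print({n:onz(C[n],p,.065).round(4).tolist() for n,p in px.items()})
    else: print({n:onz(C[n],p,.1256).round(4).tolist() for n,p in px.items()})
```

```text
tip [ 0.5374 -0.1923  0.1269] {'scene': [-0.3, 0.4], 'side': [0.0, -0.4], 'wrist': [2.4, -0.1]}
{'scene': [0.534, -0.1937, 0.1256], 'side': [0.5373, -0.1922, 0.1256], 'wrist': [0.5394, -0.1924, 0.1256]}
hole [ 0.5331 -0.2     0.0634] {'scene': [-0.0, -0.4], 'side': [-1.0, 0.1], 'wrist': [1.2, -2.2]}
{'scene': [0.5357, -0.1977, 0.065], 'side': [0.5291, -0.2005, 0.065], 'wrist': [0.5349, -0.1986, 0.065]}
hc [ 0.5325 -0.2797  0.0634] {'scene': [0.2, -0.2], 'side': [-1.3, -0.0], 'wrist': [1.4, -4.1]}
{'scene': [0.535, -0.2785, 0.065], 'side': [0.5274, -0.2804, 0.065], 'wrist': [0.5349, -0.2766, 0.065]}
ha [ 0.5312 -0.1224  0.0621] {'scene': [-0.3, -0.6], 'side': [-0.6, 0.5]}
{'scene': [0.5353, -0.1178, 0.065], 'side': [0.5288, -0.1224, 0.065]}
```

carry_out:
  plan:
    - [[0.0035, 0.001, 0.012], [0, 0, 0], 255]
    - [[0.0035, 0.0009, 0.012], [0, 0, 0], 255]
    - [[0, 0, 0.012], [0, 0, 0], 255]
    - [[0, 0, 0.009], [0, 0, 0], 255]
    - [[0, 0, 0], [0, 0, 0], 255]
    - [[0, 0, 0], [0, 0, 0], 255]
    - [[0, 0, 0], [0, 0, 0], 255]

```text
time_s: 6.9
tcp_pos: [0.5347, -0.2003, 0.3585]
eef_rot: [-179.9, -0.0, -108.8]
contact_force: [-0.3, -0.5, 0.1]
gripper_width: 0.0178
```

Run:
```python
from plant import r
import cv2,pickle
from h import *
s=r.get_state();print(s["time_s"],s["tcp_pos"],s["eef_rot"],s["contact_force"])
t=s["tcp_pos"]
ims={}
for n in("wrist","scene","side"):
    c=r.get_calibration(n);pickle.dump(c,open(n+"4.pkl","wb"));im=r.capture(n)[:,:,::-1].copy();ims[n]=im
    print(n,proj(c,[[t[0],t[1],t[2]-.277],[.536,-.198,.065]]).round(1).tolist())
w=np.zeros((600,800,3),np.uint8)
f=lambda n,y,x,h,ww,k:cv2.resize(ims[n][y:y+h,x:x+ww],None,fx=k,fy=k,interpolation=cv2.INTER_CUBIC)
w[:280,:400]=f("scene",145,175,35,50,8);w[:280,400:]=f("side",150,295,35,50,8)
w[280:600,:800]=f("wrist",140,156,80,200,4)
cv2.imwrite("pics/c4.png",w)
```

```text
6.9 [ 0.53465325 -0.20034445  0.35846799] [-1.79941600e+02 -2.68227730e-04 -1.08814275e+02] [-0.34146376 -0.4667305   0.08180432]
wrist [[257.2, 193.9], [256.6, 191.3]]
scene [[200.3, 164.7], [201.0, 168.2]]
side [[318.2, 167.8], [317.1, 172.2]]
```

View pics/c4.png

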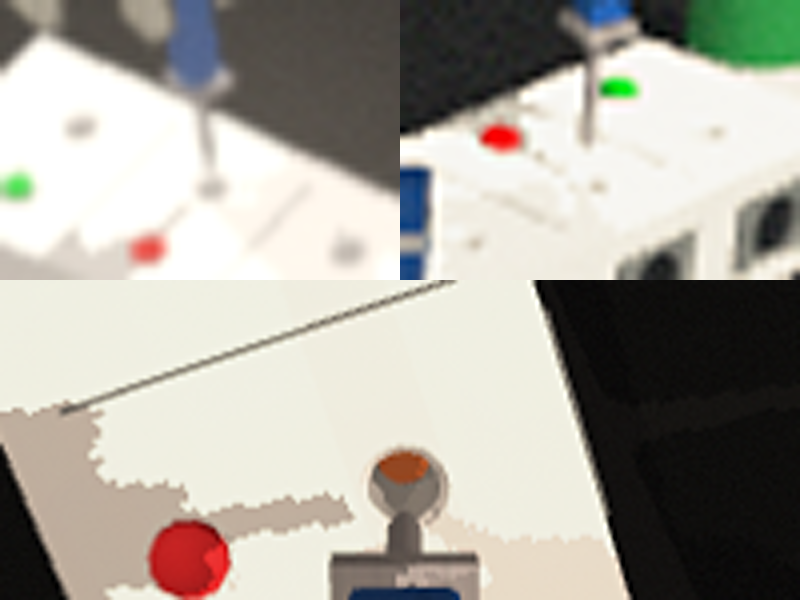

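Run:
```python
from h import *
import pickle
C={n:pickle.load(open(n+"4.pkl","rb")) for n in("wrist","scene","side")}
w=lambda u,v:(156+(u-1.5)/4,140+(v-281.5)/4)
tx=np.array([-.323,-.9465,0]);ty=np.array([-.9465,.323,0])
h=onz(C["wrist"],w(407,487),.065);print("hole",h)
for z in(.0785,.0815,.0845):
    t=onz(C["wrist"],w(405,512),z)-.0028*tx
    print(z,"tip",t,"tool dx,dy to hole",((h-t)@tx).round(4),((h-t)@ty).round(4), "scene",proj(C["scene"],[t])[0]," seen 201.1 167.1; side",proj(C["side"],[t])[0],"seen 318.2 167.8")
print(np.r_[h].round(4), proj(C["scene"],[h])," seen 201.3 168.3", proj(C["side"],[h]),"seen 319.7 173.1")
```

```text
hole [ 0.53540858 -0.19771269  0.065     ]
0.0785 tip [ 0.53719458 -0.19382933  0.0785    ] tool dx,dy to hole 0.0043 0.0004 scene [201.35403186 166.31885231]  seen 201.1 167.1; side [316.3547115  168.86457817] seen 318.2 167.8
0.0815 tip [ 0.5368894  -0.19472662  0.0815    ] tool dx,dy to hole 0.0033 0.0004 scene [201.13320144 165.64038639]  seen 201.1 167.1; side [316.66367334 168.02682884] seen 318.2 167.8
0.0845 tip [ 0.53658422 -0.1956239   0.0845    ] tool dx,dy to hole 0.0024 0.0004 scene [200.91190933 164.96051203]  seen 201.1 167.1; side [316.97309536 167.18777642] seen 318.2 167.8
[ 0.5354 -0.1977  0.065 ] [[201.16652815 168.08496825]]  seen 201.3 168.3 [[317.18296095 172.24721286]] seen 319.7 173.1
```

The wrist view shows the tip about 3.5 mm short of hole b's centre along tool x, with the lateral error under 0.5 mm. I'll correct that and enter the hole.

carry_out:
  plan:
    - [[0.0035, 0.0004, 0], [0, 0, 0], 255]
    - [[0, 0, 0], [0, 0, 0], 255]
    - [[0, 0, 0.005], [0, 0, 0], 255]
    - [[0, 0, 0.005], [0, 0, 0], 255]
    - [[0, 0, 0.005], [0, 0, 0], 255]
    - [[0, 0, 0.005], [0, 0, 0], 255]
    - [[0, 0, 0.005], [0, 0, 0], 255]
    - [[0, 0, 0], [0, 0, 0], 255]
    - [[0, 0, 0], [0, 0, 0], 255]

```text
time_s: 7.8
tcp_pos: [0.5327, -0.2039, 0.3322]
eef_rot: [179.9, -0.0, -108.9]
contact_force: [-0.3, -1.1, 0.2]
gripper_width: 0.0175
```

Run:
```python
from plant import r
import cv2,pickle
from h import *
s=r.get_state();print(s["time_s"],s["tcp_pos"],s["eef_rot"],s["contact_force"],s["moment"])
ims={}
for n in("wrist","side"):
    im=r.capture(n)[:,:,::-1].copy();ims[n]=im
w=np.zeros((600,800,3),np.uint8)
f=lambda n,y,x,h,ww,k:cv2.resize(ims[n][y:y+h,x:x+ww],None,fx=k,fy=k,interpolation=cv2.INTER_CUBIC)
w[:280,:400]=f("side",150,295,35,50,8)
w[280:600,:800]=f("wrist",140,156,80,200,4)
cv2.imwrite("pics/c5.png",w)
```

```text
7.8 [ 0.5326807  -0.20391543  0.33215216] [ 1.79944851e+02 -1.89304149e-02 -1.08867191e+02] [-0.30420818 -1.06439307  0.22199891] [0.07618944 0.0028331  0.01296678]
```

View pics/c5.png

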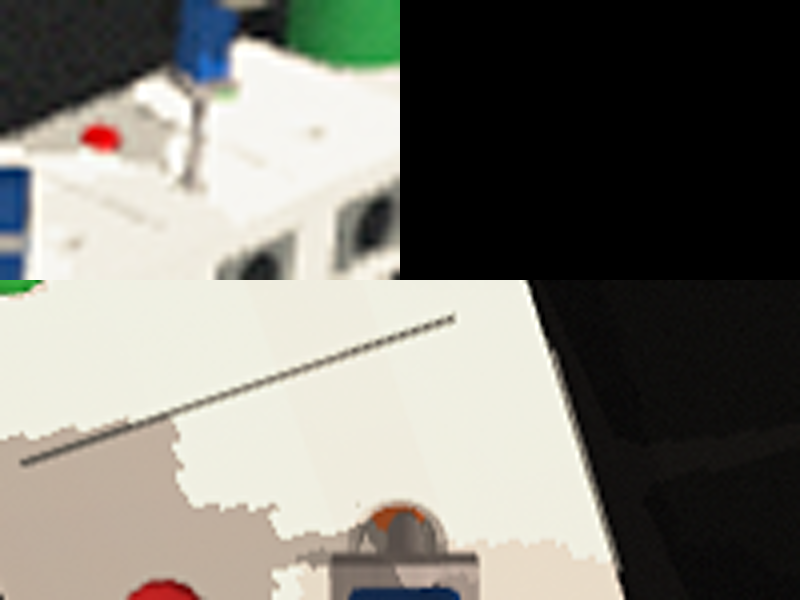

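The pin has entered hole b: its tip is inside the mouth ring at about (404,512), centred to within about 1 mm, with no contact force. I'll go on down to the button.

carry_out:
  plan:
    - [[0, 0, 0.004], [0, 0, 0], 255]
    - [[0, 0, 0.004], [0, 0, 0], 255]
    - [[0, 0, 0.004], [0, 0, 0], 255]
    - [[0, 0, 0], [0, 0, 0], 255]
    - [[0, 0, 0], [0, 0, 0], 255]

```text
time_s: 8.32
tcp_pos: [0.5326, -0.204, 0.3203]
eef_rot: [180.0, -0.0, -108.9]
contact_force: [-1.0, 0.5, -0.5]
gripper_width: 0.0176
```

carry_out:
  plan:
    - [[0, 0, 0.002], [0, 0, 0], 255]
    - [[0, 0, 0.002], [0, 0, 0], 255]
    - [[0, 0, 0], [0, 0, 0], 255]
    - [[0, 0, 0], [0, 0, 0], 255]

```text
time_s: 8.65
tcp_pos: [0.5329, -0.204, 0.3169]
eef_rot: [-180.0, -0.0, -108.9]
contact_force: [0.7, 0.4, 0.8]
gripper_width: 0.0177
```

carry_out:
  plan:
    - [[0, 0, 0.002], [0, 0, 0], 255]
    - [[0, 0, 0.002], [0, 0, 0], 255]
    - [[0, 0, 0], [0, 0, 0], 255]
    - [[0, 0, 0], [0, 0, 0], 255]

```text
time_s: 8.98
tcp_pos: [0.5329, -0.204, 0.3128]
eef_rot: [-180.0, 0.0, -108.9]
contact_force: [-0.5, 0.3, 2.1]
gripper_width: 0.0175
```

carry_out:
  plan:
    - [[0, 0, 0.002], [0, 0, 0], 255]
    - [[0, 0, 0.002], [0, 0, 0], 255]
    - [[0, 0, 0], [0, 0, 0], 255]
    - [[0, 0, 0], [0, 0, 0], 255]

```text
time_s: 9.32
tcp_pos: [0.5329, -0.204, 0.3092]
eef_rot: [-180.0, -0.0, -108.9]
contact_force: [-0.6, 0.8, 8.6]
gripper_width: 0.0178
```

carry_out:
  plan:
    - [[0, 0, 0.001], [0, 0, 0], 255]
    - [[0, 0, 0.001], [0, 0, 0], 255]
    - [[0, 0, 0], [0, 0, 0], 255]
    - [[0, 0, 0], [0, 0, 0], 255]

```text
time_s: 9.65
tcp_pos: [0.533, -0.2041, 0.3088]
eef_rot: [-179.9, -0.0, -108.8]
contact_force: [-4.2, 2.5, 19.4]
gripper_width: 0.0178
```

carry_out:
  plan:
    - [[0, 0, 0.001], [0, 0, 0], 255]
    - [[0, 0, 0], [0, 0, 0], 255]
    - [[0, 0, 0], [0, 0, 0], 255]

```text
time_s: 9.9
tcp_pos: [0.533, -0.2041, 0.3086]
eef_rot: [-179.9, -0.0, -108.8]
contact_force: [-5.9, 3.1, 24.1]
gripper_width: 0.0179
```

The force rises steeply at TCP z 0.309, about 8 mm after first contact, which is the hard stop. I'll ease off slightly, then check force and picture.

carry_out:
  plan:
    - [[0, 0, -0.001], [0, 0, 0], 255]
    - [[0, 0, 0], [0, 0, 0], 255]
    - [[0, 0, 0], [0, 0, 0], 255]
    - [[0, 0, 0], [0, 0, 0], 255]
    - [[0, 0, 0], [0, 0, 0], 255]
    - [[0, 0, 0], [0, 0, 0], 255]

```text
time_s: 10.4
tcp_pos: [0.5329, -0.2041, 0.3088]
eef_rot: [-179.9, -0.0, -108.8]
contact_force: [-4.2, 3.3, 18.4]
gripper_width: 0.0181
```

Run:
```python
from plant import r
import cv2
from h import *
s=r.get_state();print(s["time_s"],s["tcp_pos"],s["contact_force"],s["gripper_width"])
ims={n:r.capture(n)[:,:,::-1].copy() for n in("wrist","side","scene")}
w=np.zeros((600,800,3),np.uint8)
f=lambda n,y,x,h,ww,k:cv2.resize(ims[n][y:y+h,x:x+ww],None,fx=k,fy=k,interpolation=cv2.INTER_CUBIC)
w[:280,:400]=f("side",130,270,70,100,4);w[:280,400:]=f("scene",120,150,70,100,4)
w[280:600,:800]=f("wrist",140,156,80,200,4)
cv2.imwrite("pics/c6.png",w)
```

```text
10.4 [ 0.53294738 -0.2040749   0.30879032] [-4.20352901  3.33078113 18.3767915 ] 0.018084617670430382
```

View pics/c6.png

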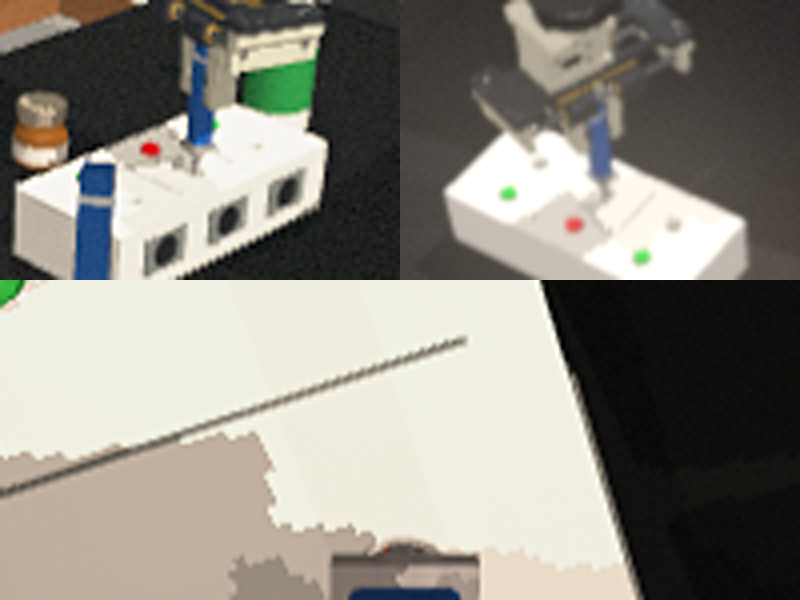

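The pin sits deep in hole b beside the red lamp. Its collar is at the same place in the hand, (405,555), so it has not slipped. The push is steady at 18 N, well above the 4.8 N spring, so I'm handing in.

```bash
python3 -c "
from plant import r
r.close_job();s=r.get_state();print(s['time_s'],s['tcp_pos'],s['contact_force'],s['gripper_width'])"
```

```text
the job is handed in; nothing more can be done
the job is handed in; nothing more can be done
```

I took the blue-handled pin from the wooden stand and lowered it through hole b, beside the red middle lamp. I pressed that button to its hard stop and handed in at about 10.4 s, still gripping the pin and pushing down.

**Last checks:**
- **Press:** the downward force was 18 N, well above the 4.8 N spring. The tool had stopped about 8 mm after first contact, which matches the button's full travel. There was also about 5 N of sideways force.
- **Grip:** the opening was 18.1 mm on the 18 mm handle. The collar had not moved in the wrist picture, so the pin had not slipped.
- **Other things:** the pin went into no other hole, and I felt no unexpected contact on the way. I did not check the brush, bowl, bottles and jars with a final full picture.

**Uncertain or in disagreement:**
- The side camera put hole b up to 6 mm from where the other two did, so I relied on the wrist view to centre the pin.
- The button itself could not be seen under the pin at the end, and the lamp still looked red. That the button is fully down is judged from the force and the travel.

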